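# Wind up the finished receipt roll

### The arm

A 6-joint arm with a two-finger parallel gripper is mounted at the origin on a cart in front of the work surface, level with it; the furniture and walls round the work are solid. World frame = base frame: x ahead of the robot, y to its left, z up, the work surface at z = 0. Lengths are in m, angles in rad, forces in N, time in s.
With the tool pointing down it reaches from about 0.425 to 0.925 m from the base axis. Payload 12.5 kg.
Tool frame: the origin (TCP) lies at the very end of the fingers, on their centre line; the grasp point (between the pads) lies 19 mm behind it (ctrl.pinch_z is the distance from the TCP to the grasp point, in m); z points along the fingers, y is the direction in which the jaws open and shut (so a half turn about z gives the same grasp; the last joint's range is limited). The gripper opens to 85 mm and grips with 20 to 120 N. Pads are 22 mm wide; open, the fingers measure 114 mm over their backs; the gripper's body (76 mm by 85 mm) begins 54 mm behind the grasp point. The pads swing forward as they close: fully open they stand 13 mm farther back than shut.
Start: joints at [1.037, 0.491, 1.559, -0, 1.092, -0.106], TCP at [0.259, 0.569, 0.208] pointing down, gripper open.
Joint ranges: [-3.1, 3.1], [-0.84, 2.19], [0.05, 2.79], [-1.13, 4.28], [0.06, 2.93], [-2.69, 2.69]. Speed limits (rad/s): [2.22, 2.22, 2.79, 3.14, 3.14, 3.14].

### API

Orientations are given as a unit quaternion [x, y, z, w].
In Python, from station import ctrl gives the robot as it stands. The module is installed in compiled form; this text tells all that it offers.
- The arm moves only by the tool arm_command, never from a script. Its argument "steps" is one flat list of numbers, 7 for each row, row after row: the gripper command: -1 is shut, 1 is fully open, values between are in proportion, then the shift along the world's x, y, z in m, then the turn, a rotation vector about the world's x, y, z in degrees. In form: [jaw, tx, ty, tz, ax, ay, az, jaw, tx, ty, tz, ax, ay, az, ...]. A call has 1 to 5 rows; each row shifts and turns the commanded pose from where the row before left it; what a row does not reach is not made up. A row lasts 1/10 s, in which the tool goes at most 50 mm and 8.59 degrees, less where a joint would pass 70% of its speed; a pose out of reach is approached as far as the arm can. A call is refused whole if a number of a shift passes 0.05 or a number of a turn 8.59, either way. A call with a gripper value outside its range is refused whole. The fingers move at their own pace and stop on an object; the grip force is fixed at half the most. Time passes only in rows, so rows that do not move let the fingers close. It gives the time, the measured TCP pose, the force and the opening at its end, in the units of the state.
- ctrl.read_state(): the state, without advancing time (a new reading comes with each control period).
- ctrl.capture(name): name is "side" or "top" or "wrist"; returns the picture (384x512x3 uint8, red, green, blue); there is no depth.
- ctrl.camera_model(name): a dict with "fx", "fy", "cx", "cy" (pixels), "D" ([k1, k2, p1, p2, k3] as OpenCV has them; the pictures are not rectified), "R" (3x3) and "t" (3): a world point X has camera coordinates R X + t; the wrist camera has in their place "T_tool_cam" (4x4, takes a point from camera to tool coordinates, whose origin is the TCP and whose axes are the flange's). Camera axes: x right, y down, z forward; pixel columns grow to the right and rows downward; lengths in m; the calibration is good to about 2 mm. A picture is of the moment at which its call begins: read the wrist's pose just before it. camera_model takes no time and is no camera call.
- ctrl.hand_in(): hands the job in, once; it reports no verdict.
Trained networks look in the newest picture that a camera, given by its name, has taken for a name from the list of things; names that differ only in an ending like _2 or _b are one class to them, and where a whole thing is asked for, a point or a joint stands for the part that bears it (a point fixed in the world has none). Each returns a list of dicts, best first, with "confidence" (0 to 1); they miss things now and then, are a little off and sometimes report something else, mostly with a low value. They report only what shows in the picture. A call takes as long as a camera call.
- ctrl.find_in(camera, target): "at" ([x, y, z] in m, in world coordinates, good to about 4 mm: the middle of the surface that is visible of it).
The state is a dict: "time_s": time; "joint_pos": joint angles; "joint_vel": joint speeds; "effort": joint torques, N m; "tool_pos": TCP position; "tcp_rot": TCP orientation; "ft_force": force on the tool from outside, world axes, zero at the start; "torque": the same for the moment, N m; "width": finger opening in m.
Only numpy, scipy, OpenCV 4.12 (cv2) and the standard library are available. Lean on these libraries where they do the work, as an engineer would, in place of code of your own. Each camera call takes 0.05 s, during which the arm holds its last target. There are 200 camera calls.

### The job

The receipt roll in the rewinder with the red crank knob is finished: take its knob and wind the crank clockwise, as the arrow shows, until the resistance suddenly drops away. Then stop, within half a turn, and let go of the crank. Leave the rewinder with the blue knob as it is: its roll is still in use.

Things in the scene. Friction and masses are not known exactly. Their poses are not given: they have to be found in the camera images.
- red_rewinder: Closed receipt-roll rewinder with the red crank knob: black box, grey cover, 50 mm high, fixed. Origin on the worktop under the crank's vertical axis; the box reaches 52 mm either way along its x, from -55 to +95 mm along its y. The steel crank arm above the cover (top at 68 mm) is 45 mm long from the axis to the knob's centre. A yellow pointer in the cover creeps along as the crank turns.
- red_rewinder_grip (a point): Middle of the red knob: upright cylinder, 20 mm in diameter, from 68 to 100 mm above the worktop (this point at 84 mm), 45 mm from the crank's axis. The knob spins freely on its pin, so a hand holding it can keep its own heading while the crank goes round.
- red_rewinder_crank (a joint): Angle of the red-knobbed crank, rad, growing clockwise from above (winding; white arrow on the cover). Winding takes 4 to 16 N, mostly 6 to 9 N, along the circle at the knob, and a held knob keeps pushing back; then, 0.8 to 1.7 turns from the start, this falls below 2 N within a tenth of a turn. It stays where left; some three quarters of a turn further is a hard stop.
- blue_rewinder_grip (a point): Middle of the blue knob of the other rewinder, which looks the same but for the knob's colour (20 mm in diameter, 32 mm high, this point 84 mm above the worktop). To be left alone.

How it is judged:
On the way:
1. the red-knobbed crank has been wound until its resistance dropped away (value of joint red_rewinder_crank above 9.7 rad), for 0.1 s.
At the end, for the whole second after the job is handed in: the red-knobbed crank has been wound to where its resistance drops away (it does so between crank angles 9.8 and 10.7 rad; above 9.7 counts), by no more than half a turn further (angle under 14.0 rad), and stands still (value of joint red_rewinder_crank between 9.7 and 14 rad and velocity of joint red_rewinder_crank between -0.1 and 0.1 rad/s); the robot touches nothing.
It fails at once if the crank with the blue knob was turned (its knob moved more than 20 mm) (distance of blue_rewinder_grip from where it was at the start of the episode above 0.02 m).
It also fails if it takes over 61 s, if anything falls off the work surface, if the arm or the gripper's body presses on something with over 40 N, if the wrist force passes 120 N, or if a joint passes its speed limit or range.

## Working session

There is one attempt and no reset: what is moved stays moved. The work goes in short steps, Python scripts to look and compute and a tool call to move; the robot and the scene stay as the last step left them, time stands still between calls to the robot, and variables do not carry over. Pictures are saved under pics/ and viewed, about 8 in all and at most 12, crops included, and the job is handed in when it is done.

Besides the shell and the picture viewer there is one more tool, called after "Call:" as name(argument=value, ...) on one line, values as JSON. arm_command: Moves the arm, as the interface text tells. Its arguments: {"type":"object","properties":{"steps":{"type":"array"}},"required":["steps"]}

```bash
mkdir -p pics; python3 - <<'E'
from station import ctrl
import cv2,numpy as np
for c in("top","side"):
    im=ctrl.capture(c); cv2.imwrite(f"pics/{c}0.png",im[:,:,::-1])
    for n in("red_rewinder","red_rewinder_grip","blue_rewinder_grip"):
        print(c,n,[(np.round(d["at"],3),round(d["confidence"],2)) for d in ctrl.find_in(c,n)[:3]])
a=cv2.imread("pics/top0.png");b=cv2.imread("pics/side0.png")
cv2.imwrite("pics/both0.png",np.hstack([a,b])[:, :]if 0 else cv2.resize(np.vstack([a,b]),(400,600)))
s=ctrl.read_state();print(s)
E
```

```text
top red_rewinder [(array([ 0.501, -0.2  ,  0.049]), 0.82)]
top red_rewinder_grip []
top blue_rewinder_grip []
side red_rewinder [(array([ 0.494, -0.229,  0.049]), 0.9)]
side red_rewinder_grip [(array([ 0.483, -0.182,  0.091]), 0.71)]
side blue_rewinder_grip [(array([0.445, 0.105, 0.087]), 0.59)]
{'time_s': 0.4, 'joint_pos': array([ 1.03740606e+00,  4.91027044e-01,  1.55896319e+00, -7.11994252e-06,
        1.09171963e+00, -1.05622869e-01]), 'joint_vel': array([-0.00085959, -0.00096726, -0.0005056 ,  0.00131666,  0.00157708,
        0.00045419]), 'effort': array([-1.58804716e-03, -6.17710733e+01, -2.61579144e+01, -1.17834265e-04,
        1.17326737e-03,  6.18942704e-05]), 'tool_pos': array([0.25925998, 0.56867102, 0.20742619]), 'tcp_rot': array([ 2.12255092e-01,  9.77214292e-01, -5.66331768e-05, -1.54091266e-05]), 'ft_force': array([0.31575533, 0.32837259, 0.43938097]), 'torque': array([-0.05076037,  0.02225882,  0.01821439]), 'width': 0.08561172753944281}
```

View pics/top0.png

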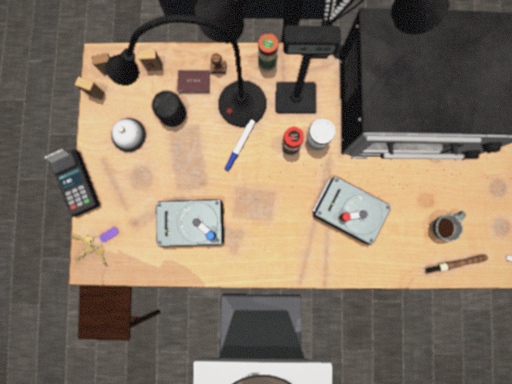

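View pics/side0.png

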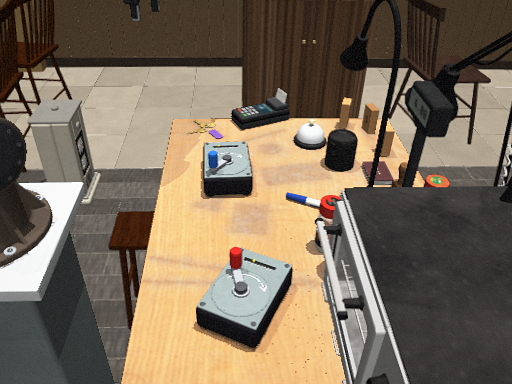

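The top view shows the red knob at about (345,216), with its hub near (363,214) and the blue knob at (210,236). The side view shows the red knob at (236,258) and its hub at (241,288). The white arrow is on the red unit's cover.

```bash
cat > h.py <<'E'
from station import ctrl
import cv2,numpy as np
def ray(c,px):
    m=ctrl.camera_model(c);K=np.array([[m["fx"],0,m["cx"]],[0,m["fy"],m["cy"]],[0,0,1]])
    u=cv2.undistortPoints(np.array([[px]],float),K,np.array(m["D"],float))[0,0]
    R=np.array(m["R"]);t=np.array(m["t"]);return -R.T@t, R.T@np.array([u[0],u[1],1])
def atz(c,px,z):
    o,d=ray(c,px);return o+d*(z-o[2])/d[2]
E
python3 - <<'E'
from h import *
for c,roi in(("top",(320,190,395,245)),("side",(195,235,295,345))):
    im=cv2.imread(f"pics/{c}0.png").astype(int);x0,y0,x1,y1=roi
    s=im[y0:y1,x0:x1];m=(s[...,2]>120)&(s[...,1]<70)&(s[...,0]<70)
    v,u=np.nonzero(m);p=(u.mean()+x0,v.mean()+y0);print(c,p,m.sum(),atz(c,p,.1 if c=="top" else .086))
    cv2.imwrite(f"pics/{c}c.png",cv2.resize(im[y0:y1,x0:x1].astype(np.uint8),None,fx=5,fy=5,interpolation=cv2.INTER_CUBIC))
print(atz("top",(363,214.5),.068),atz("side",(241,288),.066))
E
python3 -c "
import cv2,numpy as np
a=cv2.imread('pics/topc.png');b=cv2.imread('pics/sidec.png')
a=cv2.copyMakeBorder(a,0,b.shape[0]-a.shape[0],0,0,cv2.BORDER_CONSTANT);x=np.hstack([a,b]);print(x.shape);cv2.imwrite('pics/crop.png',cv2.resize(x,None,fx=.9,fy=.9))"
```

```text
top (np.float64(342.9166666666667), np.float64(217.08333333333334)) 12 [ 0.48203433 -0.16751607  0.1       ]
side (np.float64(235.50248756218906), np.float64(256.82089552238807)) 201 [ 0.48337315 -0.17271441  0.086     ]
[ 0.48935869 -0.21890271  0.068     ] [ 0.49096153 -0.21964556  0.066     ]
(550, 875, 3)
```

View pics/crop.png

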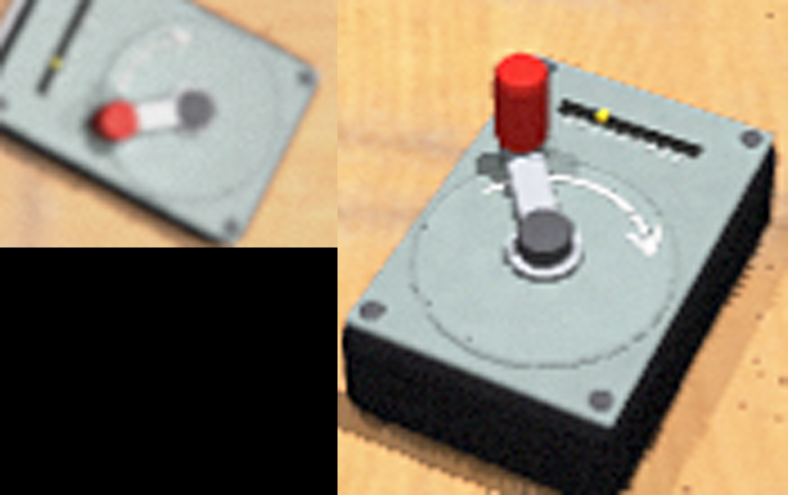

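Call:
arm_command(steps=[1, 0.05, -0.05, 0, 0, 0, 0, 1, 0.05, -0.05, 0, 0, 0, 0, 1, 0.05, -0.05, 0.0, 0, 0, 0, 1, 0.02, -0.05, 0, 0, 0, 0, 1, 0.02, -0.05, 0, 0, 0, 0])

```text
time_s: 0.9
tool_pos: [0.4032, 0.368, 0.2074]
tcp_rot: [0.212, 0.977, 0.0, 0.0]
ft_force: [1.4, -0.3, -0.9]
width: 0.0852
```

The close-up shows the knob at (0.483, -0.174) and the hub at (0.490, -0.219). Clockwise runs from the knob's present place towards +x first.

Call:
arm_command(steps=[1, 0.007, -0.049, 0, 0, 0, -8, 1, 0.007, -0.049, 0, 0, 0, -8, 1, 0.007, -0.049, 0, 0, 0, -8, 1, 0.007, -0.049, 0, 0, 0, -8, 1, 0.007, -0.049, 0, 0, 0, -8])

```text
time_s: 1.4
tool_pos: [0.4374, 0.1229, 0.2078]
tcp_rot: [0.536, 0.844, 0.0, 0.0]
ft_force: [1.4, 0.4, -0.3]
width: 0.0852
```

Call:
arm_command(steps=[1, 0.007, -0.049, 0, 0, 0, -8, 1, 0.007, -0.049, 0, 0, 0, -8, 1, 0.007, -0.049, 0, 0, 0, 0, 1, 0.007, -0.049, 0, 0, 0, 0, 1, 0.007, -0.049, 0, 0, 0, 0])

```text
time_s: 1.9
tool_pos: [0.4724, -0.1224, 0.2078]
tcp_rot: [0.646, 0.763, 0.0, 0.0]
ft_force: [1.1, 0.9, 0.1]
width: 0.0853
```

Call:
arm_command(steps=[1, 0.007, -0.049, 0, 0, 0, 0, 1, 0, 0, 0, 0, 0, 0, 1, 0, 0, 0, 0, 0, 0])

```text
time_s: 2.2
tool_pos: [0.4792, -0.1701, 0.2072]
tcp_rot: [0.647, 0.762, 0.0, -0.0]
ft_force: [0.7, 0.1, 0.5]
width: 0.0855
```

```bash
python3 - <<'E'
from h import *
from scipy.spatial.transform import Rotation as Ro
s=ctrl.read_state();im=ctrl.capture("wrist");cv2.imwrite("pics/w1.png",im[:,:,::-1])
m=ctrl.camera_model("wrist");T=np.array(m["T_tool_cam"])
print(T.round(3),s["joint_pos"].round(2),s["tool_pos"].round(4),Ro.from_quat(s["tcp_rot"]).as_matrix()[:,1].round(3),s["ft_force"].round(1))
for c in("wrist",):
  print([(np.round(d["at"],3),round(d["confidence"],2)) for d in ctrl.find_in(c,"red_rewinder_grip")[:3]])
s2=im.astype(int);M=(s2[...,0]>120)&(s2[...,1]<70)&(s2[...,2]<70);v,u=np.nonzero(M);print(u.mean(),v.mean(),M.sum())
E
```

```text
[[-0.001 -0.953 -0.302  0.077]
 [ 1.    -0.001 -0.    -0.   ]
 [ 0.    -0.302  0.953 -0.166]
 [ 0.     0.     0.     1.   ]] [-0.47  0.33  1.84  0.    0.98 -0.63] [ 0.4792 -0.1701  0.2072] [ 0.987  0.163 -0.   ] [0.7 0.1 0.5]
[(array([ 0.482, -0.166,  0.102]), 0.91)]
454.5759668508287 105.55386740331491 1448
```

View pics/w1.png

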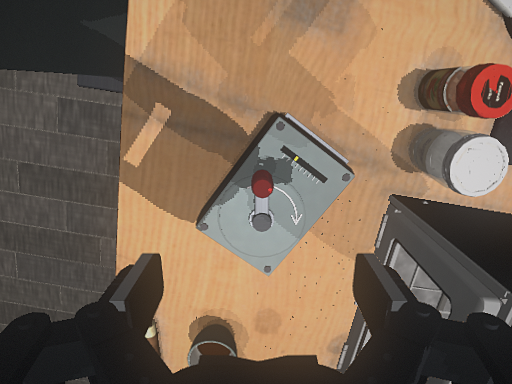

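```bash
python3 - <<'E'
from h import *
from scipy.spatial.transform import Rotation as Ro
s=ctrl.read_state();m=ctrl.camera_model("wrist");T=np.array(m["T_tool_cam"])
K=np.array([[m["fx"],0,m["cx"]],[0,m["fy"],m["cy"]],[0,0,1]]);R=Ro.from_quat(s["tcp_rot"]).as_matrix()
def w(px,z):
    u=cv2.undistortPoints(np.array([[px]],float),K,np.array(m["D"],float))[0,0]
    d=R@T[:3,:3]@np.array([u[0],u[1],1]);o=s["tool_pos"]+R@T[:3,3];return (o+d*(z-o[2])/d[2]).round(4)
print("knob top",w((262.5,180),.1),"hub",w((261.5,221),.072),w((261.5,221),.068))
print("mw top cam",atz("top",(345,152),.0),atz("top",(362,156),.1),atz("top",(440,156),.1))
print("mw wrist",w((345,370),0),w((393,200),.3),w((393,200),.15))
print("side",atz("side",(343,190),.3),atz("side",(323,230),.15),atz("side",(325,240),0))
E
```

```text
knob top [ 0.4823 -0.1653  0.1   ] hub [ 0.49   -0.2138  0.072 ] [ 0.4903 -0.2154  0.068 ]
mw top cam [ 0.64295977 -0.19596118  0.        ] [ 0.6137962  -0.21053412  0.1       ] [ 0.61619255 -0.38196849  0.1       ]
mw wrist [ 0.6552 -0.4543  0.    ] [ 0.5018 -0.1119  0.3   ] [ 0.5743 -0.1512  0.15  ]
side [ 0.59990337 -0.29193348  0.3       ] [ 0.61225311 -0.18538698  0.15      ] [ 0.65679635 -0.04185217  0.        ]
```

Call:
arm_command(steps=[1, 0.003, -0.001, -0.045, 0, 0, 0, 1, 0, 0, -0.045, 0, 0, 0, 1, 0, 0, -0.045, 0, 0, 0, 1, 0, 0, 0, 0, 0, 0, -0.6, 0, 0, 0, 0, 0, 0])

```text
time_s: 2.8
tool_pos: [0.4828, -0.1694, 0.0733]
tcp_rot: [0.646, 0.764, -0.0, -0.0]
ft_force: [-0.6, 0.4, 0.7]
width: 0.0734
```

Call:
arm_command(steps=[-1, 0, 0, 0, 0, 0, 0, -1, 0, 0, 0, 0, 0, 0, -1, 0, 0, 0, 0, 0, 0, -1, 0, 0, 0, 0, 0, 0, -1, 0, 0, 0, 0, 0, 0])

```text
time_s: 3.3
tool_pos: [0.483, -0.1704, 0.0738]
tcp_rot: [0.646, 0.763, 0.0, 0.001]
ft_force: [-4.2, -7.9, 37.4]
width: 0.0099
```

```bash
python3 - <<'E'
from h import *
s=ctrl.read_state();print(s["joint_pos"].round(2),s["ft_force"],s["tool_pos"])
im=ctrl.capture("side");cv2.imwrite("pics/s2.png",im[180:370,130:400,::-1].repeat(2,0).repeat(2,1))
E
```

```text
[-0.47  0.52  1.97  0.    0.65 -0.63] [-4.16544986 -7.93121983 37.38320974] [ 0.48304024 -0.17043392  0.07378834]
```

View pics/s2.png

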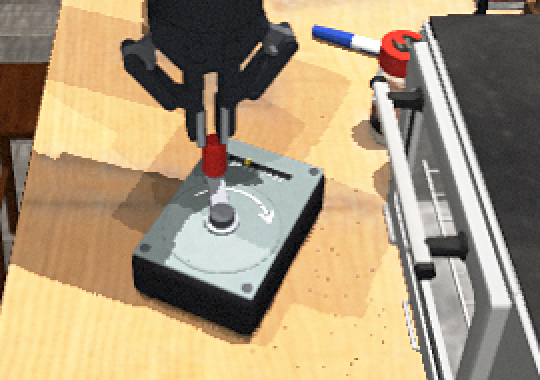

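The fingers closed to 9.9 mm rather than 20 mm, with 37 N upward, so this isn't a proper grip. I'll check with the wrist camera.

```bash
python3 - <<'E'
from h import *
im=ctrl.capture("wrist");a=cv2.resize(im[120:384,110:410,::-1],None,fx=2,fy=2,interpolation=cv2.INTER_CUBIC);cv2.imwrite("pics/w2.png",a)
s=ctrl.read_state();print(s["ft_force"],s["tool_pos"],s["width"])
E
```

```text
[ 1.88686265  2.18768299 24.22851766] [ 0.48471399 -0.17166047  0.07532971] 3.101169296153119e-05
```

View pics/w2.png

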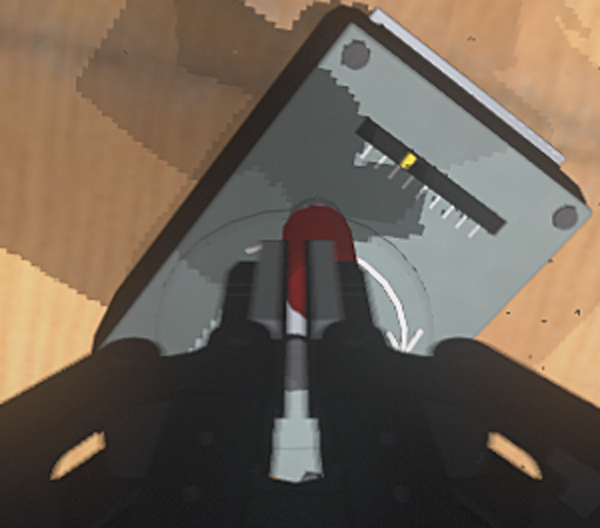

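```bash
python3 - <<'E'
from h import *
from scipy.spatial.transform import Rotation as Ro
s=ctrl.read_state();m=ctrl.camera_model("wrist");T=np.array(m["T_tool_cam"])
K=np.array([[m["fx"],0,m["cx"]],[0,m["fy"],m["cy"]],[0,0,1]]);R=Ro.from_quat(s["tcp_rot"]).as_matrix()
p0=np.array([.4835,-.171,.0745])
Rc=R@T[:3,:3];o=p0+R@T[:3,3]
def pr(X):
    return cv2.projectPoints(((np.atleast_2d(X)-o)@Rc)[:,None],np.zeros(3),np.zeros(3),K,np.array(m["D"],float))[0][:,0]
crop=lambda p:((p-[110,120])*2).round()
print("tcp",crop(pr(p0)),"10,25,50mm back",crop(pr(p0+np.outer([.01,.025,.05],[0,0,1]))))
for k in([.4825,-.171],[.4825,-.18],[.4825,-.19],[.4825,-.16],[.49,-.171]):
    for z in(.068,.1):
        q=pr([[k[0]+.01*np.cos(a),k[1]+.01*np.sin(a),z] for a in np.linspace(0,6.28,24)]);q=crop(q)
        print(k,z,"u",q[:,0].min(),q[:,0].max(),"v",q[:,1].min(),q[:,1].max())
print("hub",crop(pr([[.49,-.2165,.07]])))
E
```

```text
tcp [[297. 232.]] 10,25,50mm back [[298. 249.]
 [298. 277.]
 [299. 338.]]
[0.4825, -0.171] 0.068 u 258.0 329.0 v 189.0 254.0
[0.4825, -0.171] 0.1 u 252.0 336.0 v 240.0 314.0
[0.4825, -0.18] 0.068 u 254.0 323.0 v 219.0 281.0
[0.4825, -0.18] 0.1 u 246.0 329.0 v 274.0 345.0
[0.4825, -0.19] 0.068 u 249.0 317.0 v 250.0 311.0
[0.4825, -0.19] 0.1 u 241.0 322.0 v 310.0 379.0
[0.4825, -0.16] 0.068 u 264.0 336.0 v 152.0 219.0
[0.4825, -0.16] 0.1 u 259.0 345.0 v 196.0 274.0
[0.49, -0.171] 0.068 u 284.0 355.0 v 193.0 258.0
[0.49, -0.171] 0.1 u 283.0 367.0 v 244.0 318.0
hub [[294. 364.]]
```

```bash
python3 - <<'E'
from h import *
m=ctrl.camera_model("side");K=np.array([[m["fx"],0,m["cx"]],[0,m["fy"],m["cy"]],[0,0,1]])
pr=lambda X:cv2.projectPoints(np.array(X,float),cv2.Rodrigues(np.array(m["R"]))[0],np.array(m["t"]),K,np.array(m["D"],float))[0][:,0]
print(((pr([[.483,-.171,.074],[.483,-.171,.1],[.483,-.171,.068],[.490,-.2165,.068]])-[130,180])*2).round())
a=ctrl.capture("side")[180:370,130:400,::-1]; b=ctrl.capture("wrist")[120:384,110:410,::-1]
x=np.zeros((560,760,3),np.uint8)
s=cv2.resize(a[40:110,60:150],None,fx=4.2,fy=4.2,interpolation=cv2.INTER_CUBIC);w=cv2.resize(b,None,fx=1.25,fy=1.25)
x[:s.shape[0],:s.shape[1]]=s;x[:w.shape[0],380:380+w.shape[1]]=w;cv2.imwrite("pics/c3.png",x[:340])
s=ctrl.read_state();print(s["ft_force"],s["tool_pos"],s["width"])
E
```

```text
[[211. 163.]
 [210. 139.]
 [211. 168.]
 [221. 211.]]
[ 1.33373944 -0.78163309 24.79992862] [ 0.4848304  -0.17148547  0.07528823] 1.035738359340451e-05
```

View pics/c3.png

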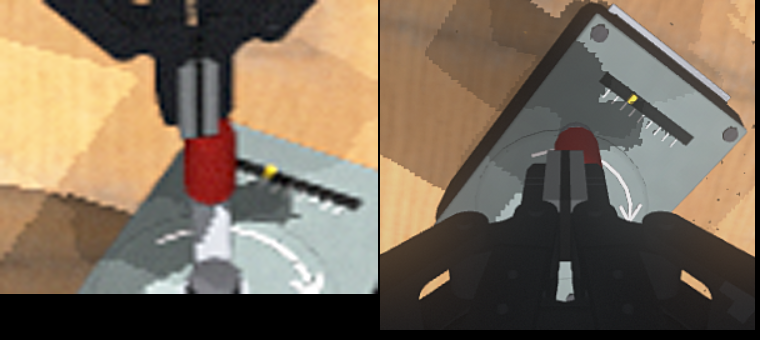

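The fingertips are sitting on top of the knob, around z 0.097, not beside it. I'll open and check where the open tips stand.

Call:
arm_command(steps=[1, 0, 0, 0, 0, 0, 0, 1, 0, 0, 0, 0, 0, 0, 1, 0, 0, 0, 0, 0, 0, 1, 0, 0, 0, 0, 0, 0, 1, 0, 0, 0, 0, 0, 0])

```text
time_s: 4.0
tool_pos: [0.4826, -0.1703, 0.0727]
tcp_rot: [0.646, 0.763, 0.0, 0.0]
ft_force: [0.2, -0.7, -0.5]
width: 0.0724
```

```bash
python3 - <<'E'
from h import *
s=ctrl.read_state();print(s["ft_force"],s["tool_pos"],s["width"])
a=ctrl.capture("side")[180:370,130:400,::-1]; b=ctrl.capture("wrist")[120:384,70:440,::-1]
x=np.zeros((330,800,3),np.uint8)
s=cv2.resize(a[10:110,40:155],None,fx=3,fy=3,interpolation=cv2.INTER_CUBIC);w=cv2.resize(b,None,fx=1.15,fy=1.15)
x[:s.shape[0],:s.shape[1]]=s;x[:w.shape[0],360:360+w.shape[1]]=w;cv2.imwrite("pics/c4.png",x)
print([(np.round(d["at"],3),round(d["confidence"],2)) for d in ctrl.find_in("wrist","red_rewinder_grip")[:3]])
E
```

```text
[ 0.15657894 -0.7106027  -0.45350481] [ 0.48258382 -0.17025158  0.07272729] 0.07236680703895429
[(array([ 0.493, -0.167,  0.095]), 0.63)]
```

View pics/c4.png

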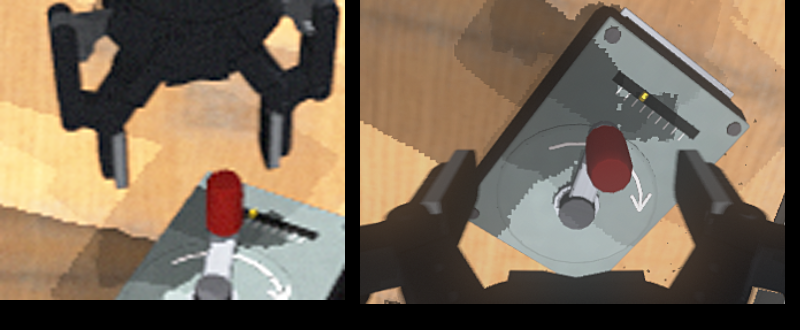

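Open, the tips stand about 26 mm behind the TCP, so they only skimmed the knob's top. The knob is now at about (0.491, -0.170). I'll go lower and re-grip.

Call:
arm_command(steps=[1, 0.008, 0, 0, 0, 0, 0, 1, 0, 0, -0.016, 0, 0, 0, 0, 0, 0, 0, 0, 0, 0, -0.4, 0, 0, 0, 0, 0, 0, -0.4, 0, 0, 0, 0, 0, 0])

```text
time_s: 4.65
tool_pos: [0.4907, -0.1703, 0.0569]
tcp_rot: [0.646, 0.763, 0.0, 0.0]
ft_force: [0.5, -0.3, 0.1]
width: 0.0442
```

Call:
arm_command(steps=[-1, 0, 0, 0, 0, 0, 0, -1, 0, 0, 0, 0, 0, 0, -1, 0, 0, 0, 0, 0, 0])

```text
time_s: 4.95
tool_pos: [0.492, -0.1706, 0.0577]
tcp_rot: [0.646, 0.763, 0.001, 0.002]
ft_force: [4.4, 1.4, 8.1]
width: 0.0172
```

```bash
python3 - <<'E'
from h import *
s=ctrl.read_state();print(s["ft_force"],s["tool_pos"],s["width"])
a=ctrl.capture("side")[180:370,130:400,::-1]; b=ctrl.capture("wrist")[120:384,70:440,::-1]
x=np.zeros((330,800,3),np.uint8)
s=cv2.resize(a[10:110,40:155],None,fx=3,fy=3,interpolation=cv2.INTER_CUBIC);w=cv2.resize(b,None,fx=1.15,fy=1.15)
x[:s.shape[0],:s.shape[1]]=s;x[:w.shape[0],360:360+w.shape[1]]=w;cv2.imwrite("pics/c5.png",x)
s=ctrl.read_state();print(s["ft_force"],s["tool_pos"],s["width"])
E
```

```text
[4.39148007 1.38319667 8.07732687] [ 0.49195604 -0.17056758  0.05773524] 0.017200944005575824
[4.65713058 2.33599832 6.31534293] [ 0.49192243 -0.17055736  0.05772173] 0.01729807076038753
```

View pics/c5.png

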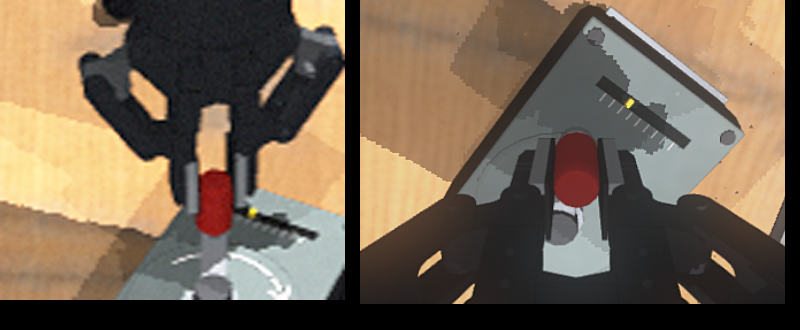

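It's gripped at last, but only by the upper part of the knob. I'll re-grip 6 mm lower for security.

Call:
arm_command(steps=[0, 0, 0, 0, 0, 0, 0, 0, 0, 0, 0, 0, 0, 0, 0, 0.001, 0, -0.006, 0, 0, 0, -1, 0, 0, 0, 0, 0, 0, -1, 0, 0, 0, 0, 0, 0])

```text
time_s: 5.55
tool_pos: [0.4918, -0.1702, 0.0504]
tcp_rot: [0.646, 0.763, 0.0, 0.0]
ft_force: [2.4, 2.9, 2.5]
width: 0.0181
```

Call:
arm_command(steps=[-1, 0, 0, 0, 0, 0, 0, -1, 0, 0, 0, 0, 0, 0, -1, 0, 0, 0, 0, 0, 0])

```text
time_s: 5.85
tool_pos: [0.4916, -0.1702, 0.0504]
tcp_rot: [0.646, 0.763, 0.0, 0.0]
ft_force: [3.5, 1.7, -2.1]
width: 0.0178
```

```bash
python3 - <<'E'
from h import *
s=ctrl.read_state();print(s["ft_force"],s["tool_pos"],s["width"])
C=np.array([.490,-.2165])
d=s["tool_pos"][:2]-C;print(np.hypot(*d),np.degrees(np.arctan2(d[1],d[0])))
E
```

```text
[ 3.50000429  1.70633782 -2.06214737] [ 0.49158897 -0.17017816  0.05043283] 0.01784963690662175
0.04634908622388843 88.03535898607926
```

Call:
arm_command(steps=[-1, 0.0093, -0.0013, 0, 0, 0, 0, -1, 0.0088, -0.0033, 0, 0, 0, 0, -1, 0.008, -0.0049, 0, 0, 0, 0, -1, 0.0068, -0.0066, 0, 0, 0, 0, -1, 0.0052, -0.0078, 0, 0, 0, 0])

```text
time_s: 6.35
tool_pos: [0.5278, -0.1908, 0.0503]
tcp_rot: [0.646, 0.763, 0.0, -0.004]
ft_force: [-3.6, 23.2, 7.1]
width: 0.0179
```

```bash
cat > st.py <<'E'
from station import ctrl
import numpy as np,sys
s=ctrl.read_state();C=np.array([float(sys.argv[1]),float(sys.argv[2])])
d=s["tool_pos"][:2]-C;f=s["ft_force"];u=d/np.hypot(*d)
a=np.arctan2(d[1],d[0])
print("r",np.hypot(*d).round(4),"ang",np.degrees(a).round(1),"F radial",(f[:2]@u).round(1),"F against cw",(-f[0]*u[1]+f[1]*u[0]).round(1),"fz",f[2].round(1),"w",s["width"].round(4),"z",s["tool_pos"][2].round(4),"t",s["time_s"])
st=float(sys.argv[3]) if len(sys.argv)>3 else 12
a0=np.radians(float(sys.argv[4])) if len(sys.argv)>4 else a
p=np.array([C+.045*np.array([np.cos(a0-np.radians(st)*k),np.sin(a0-np.radians(st)*k)]) for k in range(11)])
print("diffs",np.diff(p,axis=0).round(4).tolist())
E
python3 st.py .490 -.2165 12 28
```

```text
Traceback (most recent call last):
  File "st.py", line 6, in <module>
    print("r",np.hypot(*d).round(4),"ang",np.degrees(a).round(1),"F radial",(f[:2]@u).round(1),"F against cw",(-f[0]*u[1]+f[1]*u[0]).round(1),"fz",f[2].round(1),"w",s["width"].round(4),"z",s["tool_pos"][2].round(4),"t",s["time_s"])
                                                                                                                                                                     ^^^^^^^^^^^^^^^^
AttributeError: 'float' object has no attribute 'round'
```

```bash
sed -i 's/s\["width"\].round(4)/round(s["width"],4)/' st.py; python3 st.py .490 -.2165 12 28
```

```text
r 0.0457 ang 34.2 F radial 10.0 F against cw 21.2 fz 7.1 w 0.0179 z 0.0503 t 6.35
diffs [[0.0035, -0.0087], [0.0016, -0.0093], [-0.0003, -0.0094], [-0.0023, -0.0091], [-0.0041, -0.0085], [-0.0058, -0.0074], [-0.0072, -0.006], [-0.0083, -0.0044], [-0.009, -0.0026], [-0.0094, -0.0007]]
```

Winding on, with the force now at about 10 N radial, outwards, and 21 N tangential.

Call:
arm_command(steps=[-1, 0.004, -0.0087, 0, 0, 0, 0, -1, 0.0016, -0.0093, 0, 0, 0, 0, -1, -0.0003, -0.0094, 0, 0, 0, 0, -1, -0.0023, -0.0091, 0, 0, 0, 0, -1, -0.0041, -0.0085, 0, 0, 0, 0])

```text
time_s: 6.85
tool_pos: [0.5294, -0.2371, 0.0505]
tcp_rot: [0.646, 0.763, 0.001, -0.001]
ft_force: [9.3, 18.9, -0.9]
width: 0.0175
```

```bash
python3 st.py .490 -.2165 12 -32
```

```text
r 0.0444 ang -27.6 F radial -0.5 F against cw 21.0 fz -0.9 w 0.0175 z 0.0505 t 6.85
diffs [[-0.0058, -0.0074], [-0.0072, -0.006], [-0.0083, -0.0044], [-0.009, -0.0026], [-0.0094, -0.0007], [-0.0093, 0.0013], [-0.0088, 0.0032], [-0.008, 0.005], [-0.0068, 0.0065], [-0.0053, 0.0078]]
```

Call:
arm_command(steps=[-1, -0.0058, -0.0074, 0, 0, 0, 0, -1, -0.0072, -0.006, 0, 0, 0, 0, -1, -0.0083, -0.0044, 0, 0, 0, 0, -1, -0.009, -0.0026, 0, 0, 0, 0, -1, -0.0094, -0.0007, 0, 0, 0, 0])

```text
time_s: 7.35
tool_pos: [0.4913, -0.2602, 0.0507]
tcp_rot: [0.646, 0.763, 0.001, 0.002]
ft_force: [19.3, 9.5, -8.5]
width: 0.0179
```

```bash
python3 st.py .490 -.2165 12 -92
```

```text
r 0.0437 ang -88.3 F radial -8.9 F against cw 19.6 fz -8.5 w 0.0179 z 0.0507 t 7.35
diffs [[-0.0093, 0.0013], [-0.0088, 0.0032], [-0.008, 0.005], [-0.0068, 0.0065], [-0.0053, 0.0078], [-0.0035, 0.0087], [-0.0016, 0.0093], [0.0003, 0.0094], [0.0023, 0.0091], [0.0041, 0.0085]]
```

Call:
arm_command(steps=[-1, -0.0093, 0.0023, 0, 0, 0, 0, -1, -0.0088, 0.0032, 0, 0, 0, 0, -1, -0.008, 0.005, 0, 0, 0, 0, -1, -0.0068, 0.0065, 0, 0, 0, 0, -1, -0.0053, 0.0078, 0, 0, 0, 0])

```text
time_s: 7.85
tool_pos: [0.4517, -0.2377, 0.0507]
tcp_rot: [0.646, 0.763, -0.0, 0.002]
ft_force: [3.3, -13.3, -8.6]
width: 0.0182
```

```bash
python3 st.py .490 -.2155 12 -152
```

```text
r 0.0442 ang -149.9 F radial 3.8 F against cw 13.2 fz -8.6 w 0.0182 z 0.0507 t 7.85
diffs [[-0.0035, 0.0087], [-0.0016, 0.0093], [0.0003, 0.0094], [0.0023, 0.0091], [0.0041, 0.0085], [0.0058, 0.0074], [0.0072, 0.006], [0.0083, 0.0044], [0.009, 0.0026], [0.0094, 0.0007]]
```

Call:
arm_command(steps=[-1, -0.0035, 0.0087, 0, 0, 0, 0, -1, -0.0016, 0.0093, 0, 0, 0, 0, -1, 0.0003, 0.0094, 0, 0, 0, 0, -1, 0.0023, 0.0091, 0, 0, 0, 0, -1, 0.0041, 0.0085, 0, 0, 0, 0])

```text
time_s: 8.35
tool_pos: [0.4518, -0.1913, 0.0504]
tcp_rot: [0.646, 0.763, -0.001, -0.0]
ft_force: [-5.1, -14.7, -5.8]
width: 0.0179
```

```bash
python3 st.py .490 -.2155 12 148
```

```text
r 0.0452 ang 147.7 F radial -3.6 F against cw 15.1 fz -5.8 w 0.0179 z 0.0504 t 8.35
diffs [[0.0058, 0.0074], [0.0072, 0.006], [0.0083, 0.0044], [0.009, 0.0026], [0.0094, 0.0007], [0.0093, -0.0013], [0.0088, -0.0032], [0.008, -0.005], [0.0068, -0.0065], [0.0053, -0.0078]]
```

Call:
arm_command(steps=[-1, 0.0058, 0.0074, 0, 0, 0, 0, -1, 0.0072, 0.006, 0, 0, 0, 0, -1, 0.0083, 0.0044, 0, 0, 0, 0, -1, 0.009, 0.0026, 0, 0, 0, 0, -1, 0.0094, 0.0007, 0, 0, 0, 0])

```text
time_s: 8.85
tool_pos: [0.4911, -0.1697, 0.0504]
tcp_rot: [0.646, 0.763, -0.001, -0.001]
ft_force: [-5.9, -10.0, -0.8]
width: 0.0179
```

```bash
python3 st.py .490 -.2155 12 88
```

```text
r 0.0458 ang 88.7 F radial -10.1 F against cw 5.7 fz -0.8 w 0.0179 z 0.0504 t 8.85
diffs [[0.0093, -0.0013], [0.0088, -0.0032], [0.008, -0.005], [0.0068, -0.0065], [0.0053, -0.0078], [0.0035, -0.0087], [0.0016, -0.0093], [-0.0003, -0.0094], [-0.0023, -0.0091], [-0.0041, -0.0085]]
```

Call:
arm_command(steps=[-1, 0.0093, -0.0023, 0, 0, 0, 0, -1, 0.0088, -0.0032, 0, 0, 0, 0, -1, 0.008, -0.005, 0, 0, 0, 0, -1, 0.0068, -0.0065, 0, 0, 0, 0, -1, 0, 0, 0, 0, 0, 0])

```text
time_s: 9.35
tool_pos: [0.5257, -0.1874, 0.0505]
tcp_rot: [0.646, 0.763, 0.0, 0.001]
ft_force: [-0.3, -0.1, 3.6]
width: 0.0177
```

```bash
python3 st.py .490 -.2155 12 40
```

```text
r 0.0454 ang 38.3 F radial -0.3 F against cw 0.1 fz 3.6 w 0.0177 z 0.0505 t 9.35
diffs [[0.0053, -0.0078], [0.0035, -0.0087], [0.0016, -0.0093], [-0.0003, -0.0094], [-0.0023, -0.0091], [-0.0041, -0.0085], [-0.0058, -0.0074], [-0.0072, -0.006], [-0.0083, -0.0044], [-0.009, -0.0026]]
```

Call:
arm_command(steps=[-1, 0.0053, -0.0078, 0, 0, 0, 0, -1, 0.0035, -0.0087, 0, 0, 0, 0])

```text
time_s: 9.55
tool_pos: [0.5338, -0.2032, 0.0505]
tcp_rot: [0.646, 0.763, 0.0, -0.0]
ft_force: [-3.7, 0.9, 0.9]
width: 0.0175
```

```bash
python3 st.py .490 -.2155 12 16
```

```text
r 0.0455 ang 15.7 F radial -3.3 F against cw 1.9 fz 0.9 w 0.0175 z 0.0505 t 9.55
diffs [[0.0016, -0.0093], [-0.0003, -0.0094], [-0.0023, -0.0091], [-0.0041, -0.0085], [-0.0058, -0.0074], [-0.0072, -0.006], [-0.0083, -0.0044], [-0.009, -0.0026], [-0.0094, -0.0007], [-0.0093, 0.0013]]
```

In motion the tangential force is now only about 2 N, against 13–21 N before: the drop is reached, about 1.2 turns from the start. I'll let go and lift.

Call:
arm_command(steps=[-0.25, 0, 0, 0, 0, 0, 0, -0.25, 0, 0, 0, 0, 0, 0, -0.25, 0, 0, 0, 0, 0, 0, -0.25, 0, 0, 0, 0, 0, 0, -0.25, 0, 0, 0.01, 0, 0, 0])

```text
time_s: 10.05
tool_pos: [0.5331, -0.2024, 0.06]
tcp_rot: [0.646, 0.763, -0.0, -0.001]
ft_force: [0.2, -0.1, 0.1]
width: 0.0322
```

Call:
arm_command(steps=[-0.25, 0, 0, 0.03, 0, 0, 0, -0.25, 0, 0, 0.05, 0, 0, 0, -0.25, 0, 0, 0.05, 0, 0, 0, -0.25, 0, 0, 0, 0, 0, 0, -0.25, 0, 0, 0, 0, 0, 0])

```text
time_s: 10.55
tool_pos: [0.5338, -0.2028, 0.1923]
tcp_rot: [0.646, 0.763, 0.0, 0.002]
ft_force: [-0.9, -0.1, -0.0]
width: 0.0321
```

```bash
python3 - <<'E'
from h import *
s=ctrl.read_state();print(s["ft_force"],s["tool_pos"],s["width"],s["time_s"])
ims=[]
for c in("side","wrist"):
    im=ctrl.capture(c);ims.append(im[...,::-1])
    for n in("red_rewinder_grip","blue_rewinder_grip"):print(c,n,[(np.round(d["at"],3),round(d["confidence"],2)) for d in ctrl.find_in(c,n)[:1]])
cv2.imwrite("pics/end.png",cv2.resize(np.hstack(ims),(800,300)))
E
```

```text
[-0.94251807 -0.05364699 -0.01957046] [ 0.53378757 -0.202781    0.19233419] 0.032067633542203204 10.55
side red_rewinder_grip [(array([ 0.53 , -0.214,  0.092]), 0.61)]
side blue_rewinder_grip [(array([0.446, 0.108, 0.089]), 0.66)]
wrist red_rewinder_grip [(array([ 0.53 , -0.193,  0.102]), 0.71)]
wrist blue_rewinder_grip []
```

View pics/end.png

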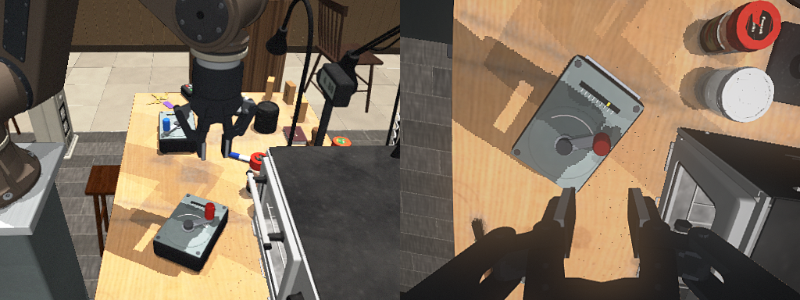

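The gripper is clear of everything. The red knob rests where I left it, at about (602,145) in the wrist half of the picture. The blue knob at (165,123) hasn't moved.

```bash
python3 -c "
from station import ctrl
print(ctrl.hand_in())"
```

```text
the job is handed in; nothing more can be done
None
```

I wound the red crank clockwise about 1.2 turns (roughly 443°) until its resistance dropped, then let go, lifted clear and handed the job in at about 10.7 s.

- **Resistance:** the tangential force fell from 13–21 N to about 2 N while moving and about 0 N while holding. The drop came at most about 75° before I stopped, within the half turn allowed.
- **Last checks:** after lifting, the wrist force was about 0–1 N and the picture showed nothing touching the robot. The red knob was near where I let go; the two cameras disagreed by about 2 cm on its y. The blue knob was found within 4 mm of where it started.
- **What went wrong:** the first grasp failed because the open fingertips stood about 26 mm behind the stated tool point. They closed on top of the knob, pressing with 37 N at the wrist and turning the crank slightly clockwise. I gripped again about 22 mm lower before winding.
- **Not confirmed:** I could not read the crank angle directly. The 1.2 turns come from the measured hand path, and the drop from the forces alone.

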